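# Index the parts carousel and latch it

## Robot

A 7-joint arm with a two-finger parallel gripper is mounted at the origin on a cart in front of the work surface, level with it; the furniture and walls round the work are solid. World frame = base frame: x ahead of the robot, y to its left, z up, the work surface at z = 0. Lengths are in m, angles in rad, forces in N, time in s.
With the tool pointing down it reaches from about 0.425 to 0.95 m from the base axis. Payload 4.7 kg.
Tool frame: the origin (TCP) lies on the centre line of the jaws, within the pads' length; the fingertips stand 25 mm ahead of it and the grasp point (between the pads) lies 6 mm ahead of it (ctrl.tips_ahead is the distance from the TCP to the fingertips, in m); z points along the fingers, y is the direction in which the jaws open and shut (so a half turn about z gives the same grasp; the last joint's range is limited). The gripper opens to 85 mm and grips with 20 to 120 N. Pads are 22 mm wide; open, the fingers measure 114 mm over their backs; the gripper's body (76 mm by 85 mm) begins 54 mm behind the grasp point. The pads swing forward as they close: fully open they stand 13 mm farther back than shut.
Start: joints at [-1.21, 0.469, -0.049, 1.532, 0.024, 1.141, -0.082], TCP at [0.256, 0.624, 0.256] pointing down, gripper open.
Joint ranges: [-2.59, 2.59], [-0.33, 1.99], [-1.39, 1.29], [0.1, 2.45], [-1.04, 4.18], [0.21, 1.99], [-2.66, 2.66]. Speed limits (rad/s): [2.57, 2.57, 3.14, 3.14, 3.14, 3.14, 3.14].

## Interface

Orientations are given as a unit quaternion [x, y, z, w].
In Python, from bench import ctrl gives the robot as it stands.
- The arm moves only by the tool servo_tool, never from a script. Its argument "plan" is one flat list of numbers, 7 for each row, row after row: the shift along the tool's x, y, z normalised to -1 to 1, where 1 is 0.06 m, then the turn, a rotation vector about the tool's x, y, z normalised to -1 to 1, where 1 is 4 degrees, then the opening, from 0 (shut) to 1 (fully open). A call has 1 to 5 rows; each row shifts and turns the commanded pose from where the row before left it, along the tool's axes as they then stand; what a row does not reach is not made up. A row lasts 1/8 s, in which the tool goes at most 62.5 mm and 10.7 degrees, less where a joint would pass 70% of its speed; a pose out of reach is approached as far as the arm can. A call with a number of a shift or a turn outside -1 to 1 is refused whole. A call with a gripper value outside its range is refused whole. The fingers move at their own pace and stop on an object; "force" is the grip in N (left out, the last holds). Time passes only in rows, so rows that do not move let the fingers close. It gives the time, the measured TCP pose, the force and the opening at its end, in the units of the state.
- ctrl.get_state(): the state, without advancing time (a new reading comes with each control period).
- ctrl.snapshot(name): name is "side" or "top" or "wrist"; returns a dict with "pixels" (480x640x3 uint8, red, green, blue), "depth" (480x640 float32, m along the optical axis (not along the pixel's ray), 0 where there is no reading), "fov_y" (degrees; the focal length in pixels is half the picture's height over the tangent of half this angle, whatever the lens; pixels are square), "cx", "cy" (the principal point, pixels), "extrinsics" (4x4, takes a point from world to camera coordinates). Camera axes: x right, y down, z forward; pixel columns grow to the right and rows downward; lengths in m; the calibration is good to about 2 mm. A picture is of the moment at which its call begins.
- ctrl.hand_in(): hands the job in, once; it reports no verdict.
Trained networks look in a picture, given as the dict that the camera call returned (one of the last four; its "shot" number tells which), for a name from the list of things; names that differ only in an ending like _2 or _b are one class to them, and where a whole thing is asked for, a point or a joint stands for the part that bears it (a point fixed in the world has none). Each returns a list of dicts, best first, with "conf" (0 to 1); they miss things now and then, are a little off and sometimes report something else, mostly with a low value. They report only what shows in the picture. A call takes as long as a camera call. They do not tell look-alikes from the thing itself.
- ctrl.trace(picture, label): "region" (480x640 bool, what is visible of it) and "xy" ([column, row] in pixels, amid what is visible of it).
- ctrl.spot_point(picture, label): "xy" ([column, row] in pixels: a listed point, or the origin of a listed thing).
The state is a dict: "time_s": time; "q": joint angles; "joint_velocities": joint speeds; "tau": joint torques, N m; "eef_pos": TCP position; "tool_rot": TCP orientation; "contact_force": force on the tool from outside, world axes, zero at the start; "moment": the same for the moment, N m; "gripper_width": finger opening in m.
Only numpy, scipy, OpenCV 4.12 (cv2) and the standard library are available. Lean on these libraries where they do the work, as an engineer would, in place of code of your own. Each camera call takes 0.05 s, during which the arm holds its last target.

## Task

Turn the parts carousel by pushing gently on its spokes with a fingertip until the pocket with the blue capacitor stands squarely in front of the red latch, so that the latch's pawl can enter between the two lugs of that pocket. Then push the latch's upright peg until the latch is fully home against its stop, and draw back. Do not touch the capacitors, lift nothing, and leave the other things on the bench where they are.

Things in the scene. Friction and masses are not known exactly. Their poses are not given: they have to be found in the camera images.
- stand: Fixed blue stand of the carousel: round foot 176 mm across, 10 mm high, with a tongue 50 mm wide out to 175 mm along its +x. Origin on the carousel's axis at the bench top; z up. Its +x points at the latch, whose upright pivot is at x = 150 mm, y = 0: the blue capacitor must come onto this line.
- carousel: Grey disc 180 mm across, top at 26 mm, turning without end either way about the stand's upright axis. Origin on the axis at the bench top, z up. Four square white pockets (inside 40 mm, floor at 27 mm, rim at 50 mm) are centred 60 mm out on its +x, +y, -x, -y; the -y one is empty, the others hold a capacitor each, differing by run. Light friction (0.6 N at a spoke's end); does not coast.
- spoke (a point): Centre of the black ball (16 mm across) at the end of one of four like spokes, 124 mm out at 45 degrees from the carousel's x axis (others at 135, 225, 315). Spokes are round steel bars 10 mm thick, centre line 56 mm above the bench, pushed from either side 100 to 120 mm out; nothing stands under them there but, over the tongue, the pawl arm (top at 24 mm).
- slot (a point): Middle of the slot between the two steel lugs (top at 25 mm) at the rim outside the +x pocket, 96 mm out; all four pockets have such a slot. The slot is 30 mm wide and the pawl 10 mm, so the pocket may be off by up to 0.10 rad.
- latch (a joint): Angle of the red latch lever about its upright pivot: 0 = pawl fully home, pointing at the axis, handle against its stop; it is found open at about 0.7 to 0.95 rad (end of travel 1.1). It grows counter-clockwise seen from above. Light friction (about 1 N at the peg), no spring: it stays where it is left.
- latch_peg (a point): Top centre of the upright red peg on the latch's handle: 14 mm across, from the handle's top at 24 mm to 57 mm above the bench, 55 mm from the pivot, opposite the pawl. With the latch home it is at x = 205 mm, y = 0 of the stand; when open it stands to the stand's +y side of that and is pushed clockwise (seen from above) to close.
- blue_capacitor: Blue capacitor, upright cylinder 35 mm across, 50 mm high, loose in a pocket of the carousel (top at 77 mm) and riding with it. Origin at the centre of its underside.
- black_capacitor_large: Black capacitor, upright cylinder 25 mm across, 41 mm high, loose in another pocket. Origin at the centre of its underside.
- black_capacitor_small: Black capacitor, upright cylinder 22 mm across, 35 mm high, loose in another pocket. Origin at the centre of its underside.
- grease_pot: Bystander: pot with blue lid, 40 mm across, 40 mm high, right of the work; origin at the centre of its underside.
- screw_tin: Bystander: flat tin with red lid, 60 mm across, 32 mm high, right of the work; origin at the centre of its underside.
- marker_pen: Bystander: blue and white marker pen, 135 mm long, left of the work; origin at the centre of its underside.
- heat_sink: Bystander: finned aluminium heat sink, 38 x 50 x 29 mm, left of the work; origin at the centre of its underside.
Mind the look-alikes: they are no part of the job. What is shaped like the blue_capacitor but pink is not meant.

How it is judged:
By the outcome, as a careful person would: the job done as asked, in the order asked, and still so for the second after the job is handed in, with the robot touching nothing.
It also fails if it takes over 64 s, if anything falls off the work surface, if the arm or the gripper's body presses on something with over 40 N, if the wrist force passes 120 N, or if a joint passes its speed limit or range.

## Working session

There is one attempt and no reset: what is moved stays moved. The work goes in short steps, Python scripts to look and compute and a tool call to move; the robot and the scene stay as the last step left them, time stands still between calls to the robot, and variables do not carry over. Pictures are saved under pics/ and viewed, and the job is handed in when it is done.

Besides the shell and the picture viewer there is one more tool, called after "Call:" as name(argument=value, ...) on one line, values as JSON. servo_tool: Moves the arm, as the interface text tells. Scaled input: -1 to 1 covers 0.06 m each way for a shift and 4 degrees each way for a turn. Its arguments: {"type":"object","properties":{"plan":{"type":"array"},"force":{"type":"number"}},"required":["plan"]}

```bash
ls; mkdir -p pics
cat > h.py <<'E'
import numpy as np, cv2
from bench import ctrl
def snap(n,f):
    s=ctrl.snapshot(n); cv2.imwrite('pics/'+f,s['pixels'][:,:,::-1]); return s
def K(s):
    f=240/np.tan(np.radians(s['fov_y'])/2); return f,s['cx'],s['cy']
def ray(s,xy):
    f,cx,cy=K(s); E=np.array(s['extrinsics']); R=E[:3,:3];t=E[:3,3]
    d=R.T@np.array([(xy[0]-cx)/f,(xy[1]-cy)/f,1]); return -R.T@t,d
def atz(s,xy,z):
    o,d=ray(s,xy); return o+d*(z-o[2])/d[2]
def proj(s,p):
    f,cx,cy=K(s); E=np.array(s['extrinsics']); c=E[:3,:3]@np.array(p)+E[:3,3]; return np.array([f*c[0]/c[2]+cx,f*c[1]/c[2]+cy])
E
python3 - <<'E'
from h import *
np.set_printoptions(precision=4,suppress=True)
s=snap('top','t0.png'); 
Z=dict(spoke=.056,slot=.025,latch_peg=.057,stand=0,carousel=0,blue_capacitor=.027,black_capacitor_large=.027,black_capacitor_small=.027,grease_pot=0,screw_tin=0,marker_pen=0,heat_sink=0)
for l in Z:
    for r in ctrl.spot_point(s,l)[:5]:
        print(l,round(r['conf'],2),np.round(r['xy'],1),atz(s,r['xy'],Z[l]))
s2=snap('side','s0.png')
st=ctrl.get_state();print(st['time_s'],st['eef_pos'],st['tool_rot'],st['gripper_width'],ctrl.tips_ahead)
E
```

```text
pics
spoke 0.59 [305.8 291.4] [0.4755 0.0189 0.056 ]
slot 0.9 [289.4 261.3] [0.5482 0.0578 0.025 ]
latch_peg 0.79 [243.8 273.5] [0.5194 0.1632 0.057 ]
stand 0.48 [461.7 312.6] [ 0.4191 -0.3562  0.    ]
stand 0.23 [173.  263.3] [0.5491 0.342  0.    ]
carousel 0.91 [319.1 244.5] [ 0.5896 -0.0139  0.    ]
blue_capacitor 0.74 [397.5 230. ] [ 0.6194 -0.2027  0.027 ]
blue_capacitor 0.69 [338.8 230.9] [ 0.6193 -0.0616  0.027 ]
blue_capacitor 0.62 [359.9 170.5] [ 0.7656 -0.1154  0.027 ]
blue_capacitor 0.57 [463.  309.1] [ 0.4281 -0.3534  0.027 ]
blue_capacitor 0.49 [389.  207.5] [ 0.6742 -0.1836  0.027 ]
black_capacitor_large 0.43 [299.1 259.8] [0.5513 0.0345 0.027 ]
black_capacitor_small 0.47 [462.9 239.2] [ 0.5948 -0.3591  0.027 ]
black_capacitor_small 0.41 [331.6 265.3] [ 0.537 -0.043  0.027]
grease_pot 0.5 [463.9 309.6] [ 0.4262 -0.3618  0.    ]
marker_pen 0.82 [177.3 321.6] [0.4081 0.3309 0.    ]
marker_pen 0.23 [240.7 272.7] [0.5237 0.1776 0.    ]
heat_sink 0.63 [174.4 258. ] [0.5619 0.3387 0.    ]
0.7 [0.2564 0.6244 0.2564] [ 0.1936  0.9811  0.0001 -0.    ] 0.08526701975629387 0.025
```

View pics/t0.png

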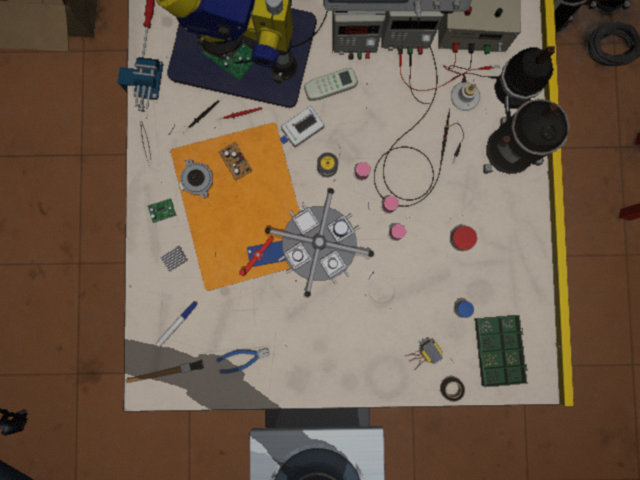

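View pics/s0.png

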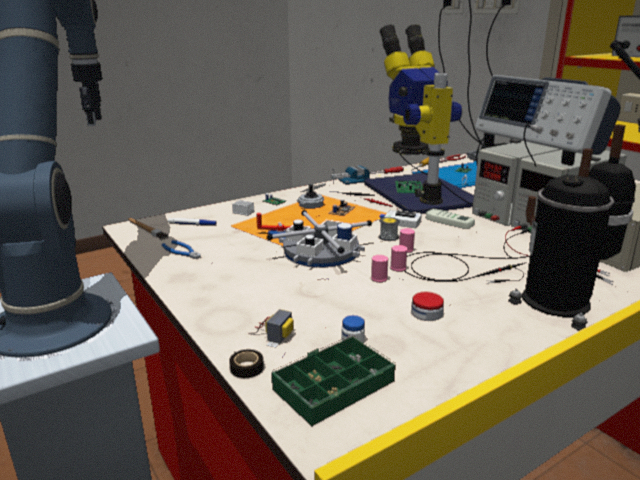

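Run:
```python
import cv2
a=cv2.imread('pics/t0.png')[190:320,220:420]
cv2.imwrite('pics/t0c.png',cv2.resize(a,(800,520),interpolation=cv2.INTER_CUBIC))
```

```text
(no output)
```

View pics/t0c.png

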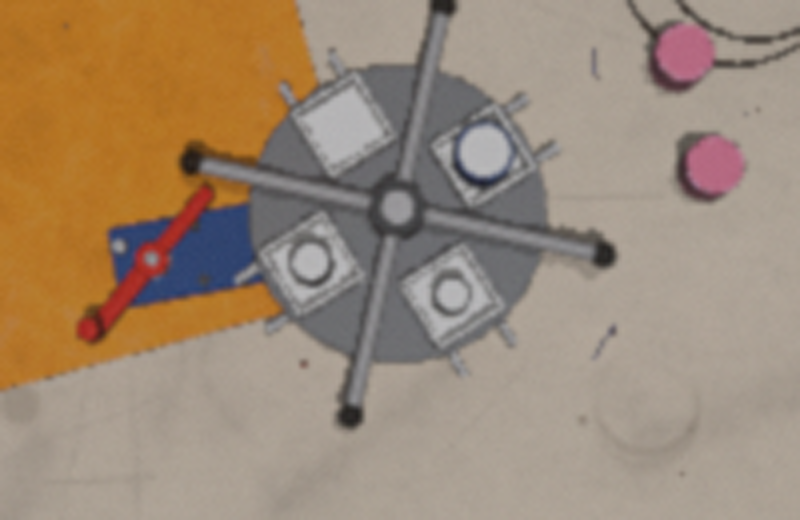

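Run:
```python
from h import *
np.set_printoptions(precision=4,suppress=True)
s=ctrl.snapshot('top')
P=lambda c,z: atz(s,(220+c[0]/4-.375,190+c[1]/4-.375),z)
b=[P(c,.056) for c in [(443,5),(192,160),(349,415),(604,255)]]
for x in b: print('ball',x)
c=np.mean(b,0);print('axis',c)
a=[np.degrees(np.arctan2(*(x-c)[1::-1])) for x in b];print(a,[np.linalg.norm(x-c) for x in b])
pv=P((151,258),.03);pg=P((90,328),.057);bl=P((484,151),.077)
print('pivot',pv,np.linalg.norm((pv-c)[:2]),'dir',np.degrees(np.arctan2(*(pv-c)[1::-1])))
print('peg',pg,np.linalg.norm((pg-pv)[:2]),'dir',np.degrees(np.arctan2(*(pg-pv)[1::-1])))
print('blue',bl,np.linalg.norm((bl-c)[:2]),'dir',np.degrees(np.arctan2(*(bl-c)[1::-1])))
for n in ['top','side']:
  s=ctrl.snapshot(n)
  print(n,s['fov_y'],np.array(s['extrinsics']))
```

```text
ball [ 0.7118 -0.0424  0.056 ]
ball [0.6218 0.1068 0.056 ]
ball [0.4708 0.0165 0.056 ]
ball [ 0.5621 -0.1344  0.056 ]
axis [ 0.5917 -0.0134  0.056 ]
[np.float64(-13.581056838721954), np.float64(75.91445812542115), np.float64(166.1238739992208), np.float64(-103.71433095147559)] [np.float64(0.12363836443727122), np.float64(0.12393692835447209), np.float64(0.12444148961718886), np.float64(0.12457332311217012)]
pivot [0.5662 0.1339 0.03  ] 0.1494312115324163 dir 99.80594389557936
peg [0.5238 0.1671 0.057 ] 0.053865598713206966 dir 141.84904050132076
blue [ 0.6222 -0.0643  0.077 ] 0.059414524893494046 dir -59.03583050838512
top 42.11584995336876 [[-0.0153 -0.9999  0.0027 -0.0083]
 [-0.9961  0.0151 -0.087   0.5924]
 [ 0.0869 -0.004  -0.9962  1.4695]
 [ 0.      0.      0.      1.    ]]
side 48.15840153834401 [[ 0.8331 -0.5531 -0.0055 -0.4947]
 [-0.2167 -0.3173 -0.9232  0.1597]
 [ 0.5089  0.7703 -0.3842  0.9908]
 [ 0.      0.      0.      1.    ]]
```

Call:
servo_tool(plan=[0, 0, 0.1, 0, 0, -1, 0, 0, 0, 0.1, 0, 0, -1, 0, 0, 0, 0.1, 0, 0, -1, 0, 0, 0, 0.1, 0, 0, -1, 0, 0, 0, 0.1, 0, 0, -1, 0], force=30)

```text
time_s: 1.48
eef_pos: [0.2565, 0.6244, 0.2262]
tool_rot: [0.019, 1.0, 0.0, 0.0]
contact_force: [0.7, -0.4, 0.1]
gripper_width: 0.0001
```

Call:
servo_tool(plan=[0, 0, 0.1, 0, 0, -0.58, 0, -0.5, -0.7, 0.1, 0, 0, 0, 0, -0.55, -0.75, 0, 0, 0, 0, 0, -0.55, -0.75, 0, 0, 0, 0, 0, -0.55, -0.75, 0, 0, 0, 0, 0])

```text
time_s: 2.1
eef_pos: [0.3865, 0.4459, 0.2144]
tool_rot: [0.0, 1.0, 0.0, 0.0]
contact_force: [0.5, 0.8, -0.4]
gripper_width: 0.0001
```

Call:
servo_tool(plan=[-0.55, -0.76, 0, 0, 0, 0, 0, -0.55, -0.76, 0, 0, 0, 0, 0, -0.55, -0.76, 0, 0, 0, 0, 0, -0.55, -0.76, 0, 0, 0, 0, 0, -0.55, -0.76, 0, 0, 0, 0, 0])

```text
time_s: 2.72
eef_pos: [0.5514, 0.2179, 0.2145]
tool_rot: [0.0, 1.0, 0.0, 0.0]
contact_force: [0.3, -0.1, -0.3]
gripper_width: -0.0004
```

Call:
servo_tool(plan=[-0.55, -0.76, 0, 0, 0, 0, 0, -0.55, -0.76, 0, 0, 0, 0, 0, 0, 0, 0, 0, 0, 0, 0])

```text
time_s: 3.1
eef_pos: [0.6189, 0.1216, 0.2142]
tool_rot: [0.005, 1.0, -0.002, 0.001]
contact_force: [-0.8, 0.1, 0.3]
gripper_width: -0.0001
```

Call:
servo_tool(plan=[-0.33, -0.42, 0, 0, 0, 0, 0, -0.33, -0.42, 0, 0, 0, 0, 0, 0, 0, 0.8, 0, 0, 0, 0, 0, 0, 0, 0, 0, 0, 0])

```text
time_s: 3.6
eef_pos: [0.6529, 0.0784, 0.1626]
tool_rot: [-0.0, 1.0, -0.0, -0.004]
contact_force: [-0.2, 1.0, 0.0]
gripper_width: -0.0
```

Run:
```python
from h import *
np.set_printoptions(precision=4,suppress=True)
st=ctrl.get_state();print(st['eef_pos'],st['tool_rot'],st['q'])
s=snap('top','t1.png')
a=s['pixels'][180:310,220:420,::-1]
cv2.imwrite('pics/t1c.png',cv2.resize(a,(800,520),interpolation=cv2.INTER_CUBIC))
snap('wrist','w1.png')
```

```text
[0.6529 0.0784 0.1626] [-0.0004  1.     -0.0003 -0.0044] [-0.2146  0.5287  0.0445  1.6673 -0.0287  0.9548  1.4122]
```

View pics/t1c.png

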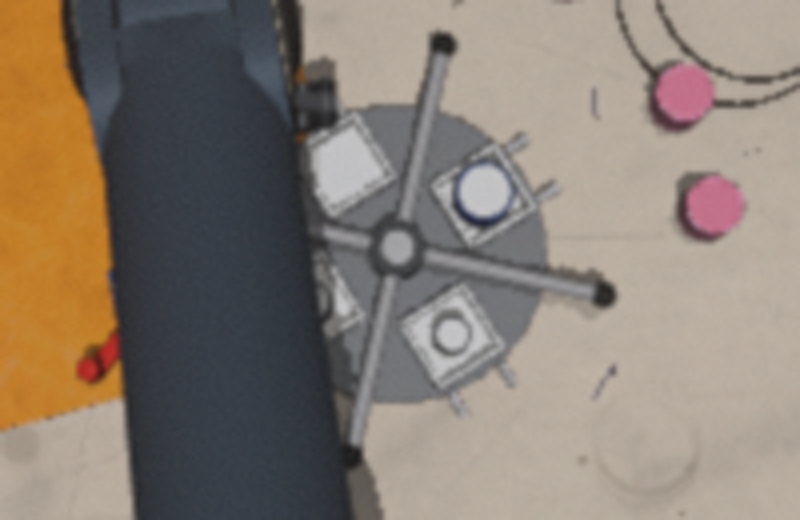

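View pics/w1.png

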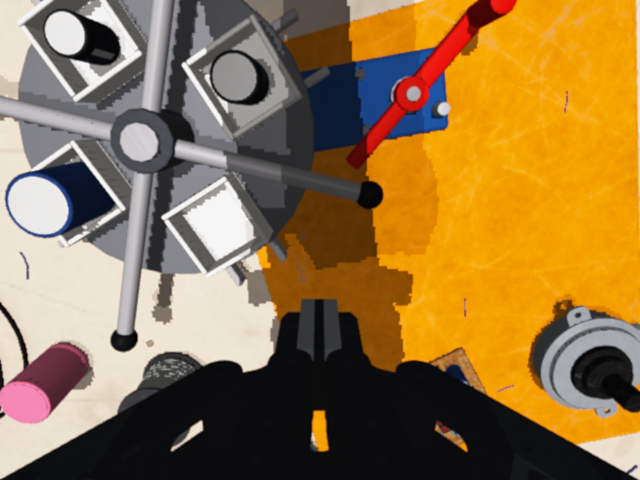

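Call:
servo_tool(plan=[0, 0, 0.6, 0, 0, 0, 0, 0, 0, 0.6, 0, 0, 0, 0, 0, 0, 0.4, 0, 0, 0, 0, 0, 0, 0, 0, 0, 0, 0])

```text
time_s: 4.2
eef_pos: [0.6556, 0.0788, 0.0704]
tool_rot: [-0.001, 1.0, 0.0, -0.001]
contact_force: [-0.1, 0.0, 0.9]
gripper_width: -0.0002
```

```bash
cat >> h.py <<'E'
C=np.array([.592,-.0134])
def plan(step=6,n=5,r=.108,tz=.065,cap=None):
    st=ctrl.get_state();p=np.array(st['eef_pos']);v=p[:2]-C
    a=np.arctan2(v[1],v[0]);print('pos',p,'ang',np.degrees(a).round(1),'r',np.hypot(*v).round(4),'F',np.round(st['contact_force'],1),'t',st['time_s'])
    q=p.copy()
    for i in range(n):
        a+=np.radians(step); g=np.array([*(C+r*np.array([np.cos(a),np.sin(a)])),tz]);d=g-q;q=g
        print(np.degrees(a).round(1),np.round([-d[0]/.06,d[1]/.06,-d[2]/.06],2))
E
python3 - <<'E'
from h import *
plan(6)
E
```

```text
pos [0.6556135  0.07878659 0.07037856] ang 55.4 r 0.112 F [-0.1  0.   0.9] t 4.2
61.4 [0.2  0.04 0.09]
67.4 [ 0.17  0.08 -0.  ]
73.4 [ 0.18  0.06 -0.  ]
79.4 [ 0.18  0.04 -0.  ]
85.4 [ 0.19  0.02 -0.  ]
```

Call:
servo_tool(plan=[0.2, 0.04, 0.09, 0, 0, 0, 0, 0.17, 0.08, 0, 0, 0, 0, 0, 0.18, 0.06, 0, 0, 0, 0, 0, 0.18, 0.04, 0, 0, 0, 0, 0, 0.19, 0.02, 0, 0, 0, 0, 0])

```text
time_s: 4.82
eef_pos: [0.6003, 0.0924, 0.0653]
tool_rot: [0.0, 1.0, 0.0, 0.0]
contact_force: [1.0, -1.3, 0.1]
gripper_width: 0.0002
```

Run:
```python
from h import *
plan(7)
snap('wrist','w2.png')
```

```text
pos [0.60027779 0.092367   0.06529853] ang 85.5 r 0.1061 F [ 1.  -1.3  0.1] t 4.825
92.5 [0.22 0.04 0.  ]
99.5 [ 0.22 -0.02 -0.  ]
106.5 [ 0.21 -0.05 -0.  ]
113.5 [ 0.21 -0.08 -0.  ]
120.5 [ 0.2 -0.1 -0. ]
```

View pics/w2.png

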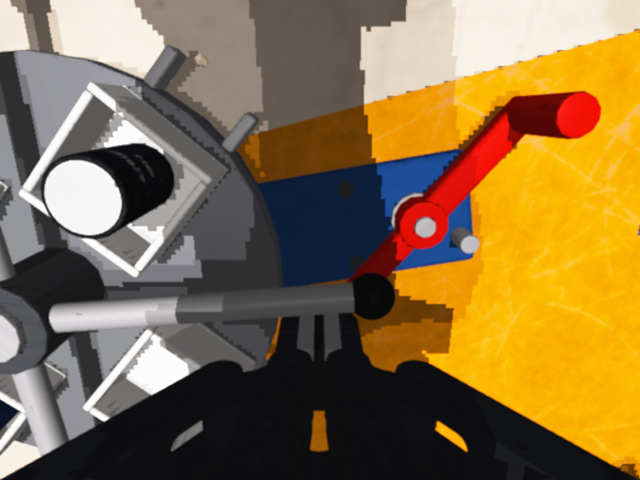

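Call:
servo_tool(plan=[0.22, 0, 0, 0, 0, 0, 0, 0.22, -0.02, 0, 0, 0, 0, 0, 0.21, -0.05, 0, 0, 0, 0, 0, 0.21, -0.08, 0, 0, 0, 0, 0, 0.2, -0.1, 0, 0, 0, 0, 0])

```text
time_s: 5.5
eef_pos: [0.5363, 0.0768, 0.065]
tool_rot: [0.0, 1.0, 0.0, 0.0]
contact_force: [1.6, -0.2, -0.2]
gripper_width: 0.0003
```

Run:
```python
from h import *
plan(7,10,r=.106)
snap('wrist','w3.png')
```

```text
pos [0.53632848 0.07681965 0.0649562 ] ang 121.7 r 0.106 F [ 1.6 -0.2 -0.2] t 5.5
128.7 [ 0.18 -0.12 -0.  ]
135.7 [ 0.16 -0.14 -0.  ]
142.7 [ 0.14 -0.16 -0.  ]
149.7 [ 0.12 -0.18 -0.  ]
156.7 [ 0.1  -0.19 -0.  ]
163.7 [ 0.07 -0.2  -0.  ]
170.7 [ 0.05 -0.21 -0.  ]
177.7 [ 0.02 -0.21 -0.  ]
184.7 [-0.   -0.22 -0.  ]
191.7 [-0.03 -0.21 -0.  ]
```

View pics/w3.png

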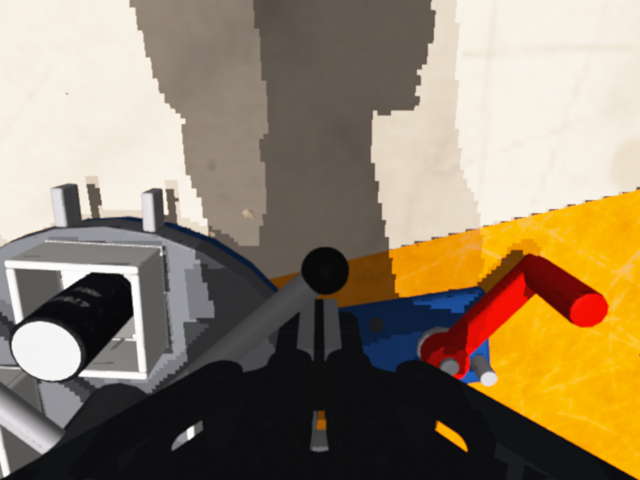

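Call:
servo_tool(plan=[0.18, -0.12, 0, 0, 0, 0, 0, 0.16, -0.14, 0, 0, 0, 0, 0, 0.14, -0.16, 0, 0, 0, 0, 0, 0.12, -0.18, 0, 0, 0, 0, 0, 0.1, -0.19, 0, 0, 0, 0, 0])

```text
time_s: 6.18
eef_pos: [0.4947, 0.029, 0.0649]
tool_rot: [0.0, 1.0, 0.0, -0.0]
contact_force: [0.9, 0.0, -0.2]
gripper_width: -0.0
```

Call:
servo_tool(plan=[0.07, -0.2, 0, 0, 0, 0, 0, 0.05, -0.21, 0, 0, 0, 0, 0, 0.02, -0.21, 0, 0, 0, 0, 0, 0, -0.22, 0, 0, 0, 0, 0, -0.03, -0.21, 0, 0, 0, 0, 0])

```text
time_s: 6.8
eef_pos: [0.4885, -0.0341, 0.0648]
tool_rot: [0.0, 1.0, 0.0, -0.0]
contact_force: [1.4, 0.8, -0.5]
gripper_width: 0.0
```

Run:
```python
from h import *
plan(5,5,r=.106)
snap('wrist','w4.png')
s=snap('top','t4.png')
a=s['pixels'][190:320,220:420,::-1]
cv2.imwrite('pics/t4c.png',cv2.resize(a,(800,520),interpolation=cv2.INTER_CUBIC))
```

```text
pos [ 0.48847206 -0.03414479  0.06481419] ang -168.7 r 0.1056 F [ 1.4  0.8 -0.5] t 6.8
-163.7 [-0.03 -0.15 -0.  ]
-158.7 [-0.05 -0.15 -0.  ]
-153.7 [-0.06 -0.14 -0.  ]
-148.7 [-0.07 -0.14 -0.  ]
-143.7 [-0.09 -0.13 -0.  ]
```

View pics/w4.png

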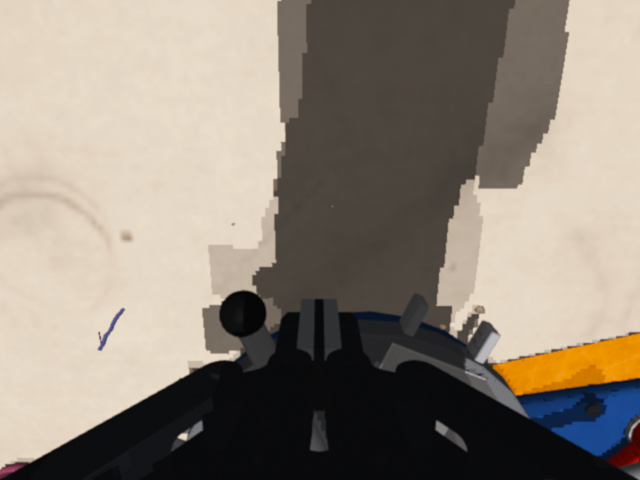

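View pics/t4c.png

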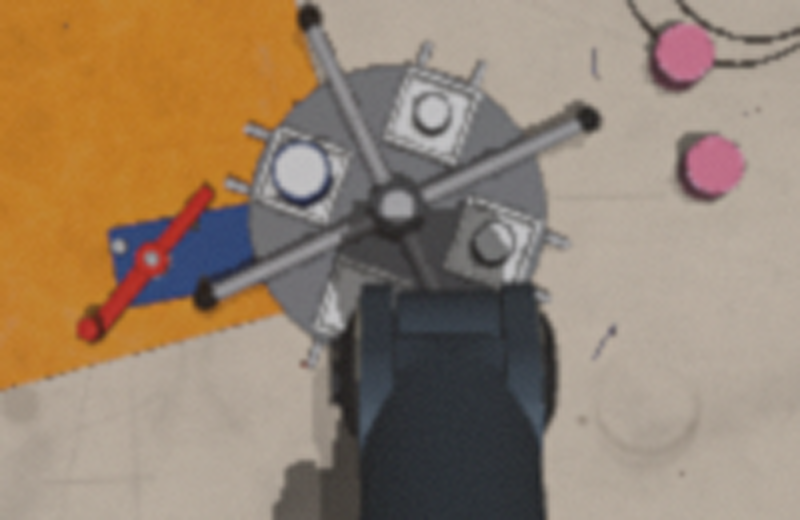

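```bash
cat >> h.py <<'E'
def angs(s,pts,x0=220,y0=190):
    for c in pts:
        p=atz(s,(x0+c[0]/4-.375,y0+c[1]/4-.375),.056)[:2]-C
        print('ball',np.degrees(np.arctan2(p[1],p[0])).round(1),np.hypot(*p).round(4))
E
python3 - <<'E'
from h import *
s=ctrl.snapshot('top')
angs(s,[(309,18),(588,118),(205,294)])
E
```

```text
ball 24.0 0.1239
ball -65.7 0.1244
ball 113.5 0.1235
```

Call:
servo_tool(plan=[-0.03, -0.15, 0, 0, 0, 0, 0, -0.05, -0.15, 0, 0, 0, 0, 0, -0.06, -0.14, 0, 0, 0, 0, 0, -0.07, -0.14, 0, 0, 0, 0, 0, -0.09, -0.13, 0, 0, 0, 0, 0])

```text
time_s: 7.58
eef_pos: [0.5067, -0.0765, 0.0648]
tool_rot: [0.0, 1.0, 0.0, -0.0]
contact_force: [-0.2, 1.6, 0.3]
gripper_width: -0.0001
```

Run:
```python
from h import *
plan(2,5,r=.106)
s=snap('top','t5.png')
a=s['pixels'][190:320,220:420,::-1]
cv2.imwrite('pics/t5c.png',cv2.resize(a,(800,520),interpolation=cv2.INTER_CUBIC))
```

```text
pos [ 0.50672269 -0.07646958  0.06483218] ang -143.5 r 0.1061 F [-0.2  1.6  0.3] t 7.575
-141.5 [-0.04 -0.05 -0.  ]
-139.5 [-0.04 -0.05 -0.  ]
-137.5 [-0.04 -0.05 -0.  ]
-135.5 [-0.04 -0.04 -0.  ]
-133.5 [-0.04 -0.04 -0.  ]
```

View pics/t5c.png

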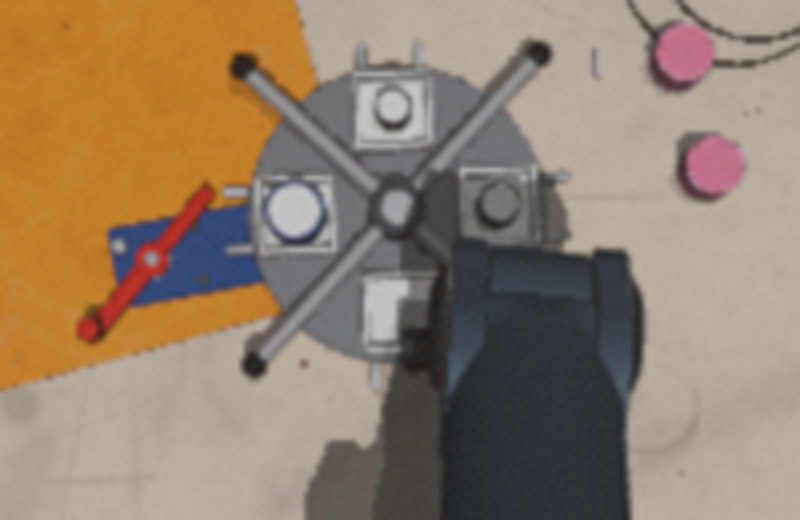

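Run:
```python
from h import *
s=ctrl.snapshot('top')
angs(s,[(243,67),(539,53),(254,365)])
```

```text
ball 46.7 0.1233
ball -43.4 0.1242
ball 137.0 0.1246
```

Call:
servo_tool(plan=[-0.04, -0.05, 0, 0, 0, 0, 0, -0.04, -0.05, 0, 0, 0, 0, 0, -0.04, -0.05, 0, 0, 0, 0, 0, -0.04, -0.04, 0, 0, 0, 0, 0, 0, 0, 0, 0, 0, 0, 0])

```text
time_s: 8.3
eef_pos: [0.5164, -0.0876, 0.0649]
tool_rot: [0.0, 1.0, -0.0, 0.0]
contact_force: [0.4, -0.1, 0.7]
gripper_width: -0.0003
```

Run:
```python
from h import *
plan(2,2,r=.106)
s=snap('top','t6.png')
a=s['pixels'][190:320,220:420,::-1]
cv2.imwrite('pics/t6c.png',cv2.resize(a,(800,520),interpolation=cv2.INTER_CUBIC))
```

```text
pos [ 0.51636731 -0.08760355  0.06489979] ang -135.5 r 0.106 F [ 0.4 -0.1  0.7] t 8.3
-133.5 [-0.04 -0.04 -0.  ]
-131.5 [-0.05 -0.04 -0.  ]
```

View pics/t6c.png

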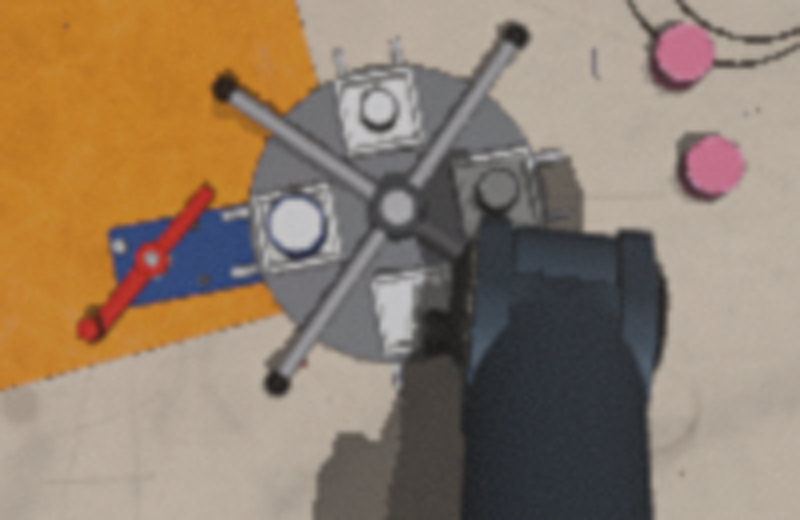

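Run:
```python
from h import *
s=ctrl.snapshot('top')
angs(s,[(224,88),(513,37),(277,383)])
f=lambda c:atz(s,(220+c[0]/4-.375,190+c[1]/4-.375),.01)[:2]
for a,b in [((248,206),(109,228)),((265,284),(130,306))]:
  d=f(b)-f(a);print(np.degrees(np.arctan2(d[1],d[0])))
for z in (.024,.03,.036):
  p=atz(s,(220+151/4-.375,190+258/4-.375),z)[:2]-C;print(np.degrees(np.arctan2(p[1],p[0])),np.hypot(*p))
```

```text
ball 54.4 0.1242
ball -35.0 0.1222
ball 144.9 0.1246
98.17261054546246
98.40525634403181
99.73932987594338 0.15001190496518896
99.93596902096671 0.14950590026515517
100.13394139149763 0.14900166848771332
```

Call:
servo_tool(plan=[0.12, 0.14, 0, 0, 0, 0, 0, 0, 0, -0.6, 0, 0, 0, 0, 0, 0, -0.6, 0, 0, 0, 0, 0, 0, -0.6, 0, 0, 0, 0, 0, 0, 0, 0, 0, 0, 0])

```text
time_s: 9.02
eef_pos: [0.5102, -0.0784, 0.1756]
tool_rot: [-0.0, 1.0, -0.0, 0.003]
contact_force: [-0.8, 0.1, -0.3]
gripper_width: -0.0
```

Call:
servo_tool(plan=[0.1, 0.7, 0, 0, 0, 0, 0, 0.1, 0.7, 0, 0, 0, 0, 0, 0.1, 0.7, 0, 0, 0, 0, 0, 0, 0.7, 0, 0, 0, 0, 0, 0, 0.5, 0, 0, 0, 0, 0])

```text
time_s: 9.65
eef_pos: [0.4894, 0.1214, 0.1718]
tool_rot: [-0.001, 1.0, 0.0, -0.001]
contact_force: [-0.0, -0.6, -0.4]
gripper_width: 0.0001
```

Run:
```python
from h import *
plan(2,1)
snap('wrist','w7.png')
```

```text
pos [0.48939356 0.12138889 0.17181343] ang 127.3 r 0.1694 F [-0.  -0.6 -0.4] t 9.65
129.3 [-0.57 -0.85  1.78]
```

View pics/w7.png

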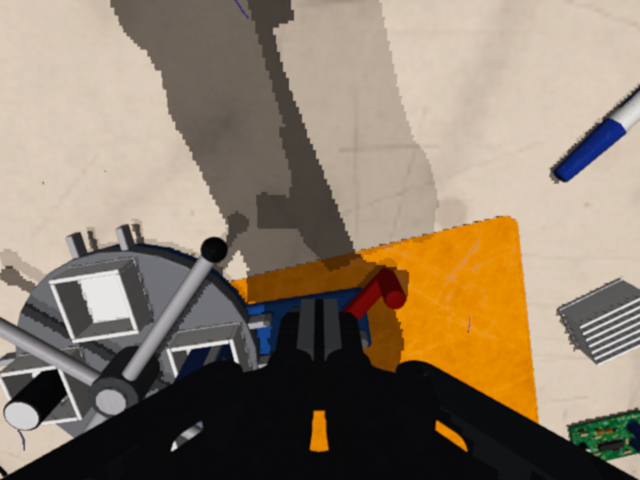

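Call:
servo_tool(plan=[0, 0.37, 0.4, 0, 0, 0, 0, 0, 0, 0.7, 0, 0, 0, 0, 0, 0, 0.5, 0, 0, 0, 0, 0, 0, 0.2, 0, 0, 0, 0, 0, 0, 0, 0, 0, 0, 0])

```text
time_s: 10.32
eef_pos: [0.4902, 0.1412, 0.0642]
tool_rot: [0.0, 1.0, -0.0, -0.001]
contact_force: [-0.7, 1.4, 0.8]
gripper_width: -0.0001
```

```bash
cat >> h.py <<'E'
PV=np.array([.5662,.1339]);S=99.3
def pegplan(degs,off=.02):
    st=ctrl.get_state();p=np.array(st['eef_pos']);print(p,np.round(st['contact_force'],1),st['time_s'])
    q=p[:2]
    for d in degs:
        t=np.radians(S+d);g=PV+.055*np.array([np.cos(t),np.sin(t)])-off*np.array([np.sin(t),-np.cos(t)])
        e=g-q;q=g;print(d,g.round(4),np.round([-e[0]/.06,e[1]/.06],2))
E
python3 - <<'E'
from h import *
pegplan([42,36,30,24,18,12,6,3,0])
snap('wrist','w8.png')
E
```

```text
[0.49022049 0.14116932 0.06417567] [-0.7  1.4  0.8] 10.325
42 [0.5108 0.1527] [-0.34  0.19]
36 [0.513  0.1584] [-0.04  0.09]
30 [0.5159 0.1638] [-0.05  0.09]
24 [0.5193 0.1689] [-0.06  0.08]
18 [0.5232 0.1736] [-0.07  0.08]
12 [0.5276 0.1779] [-0.07  0.07]
6 [0.5324 0.1817] [-0.08  0.06]
3 [0.5349 0.1834] [-0.04  0.03]
0 [0.5376 0.1849] [-0.04  0.03]
```

View pics/w8.png

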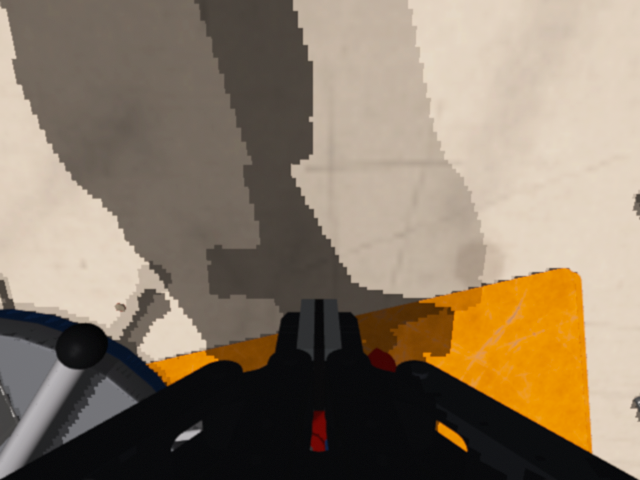

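Call:
servo_tool(plan=[-0.17, 0.1, 0, 0, 0, 0, 0, -0.17, 0.09, 0, 0, 0, 0, 0, -0.04, 0.09, 0, 0, 0, 0, 0, -0.05, 0.09, 0, 0, 0, 0, 0, -0.06, 0.08, 0, 0, 0, 0, 0])

```text
time_s: 11.0
eef_pos: [0.5206, 0.1682, 0.0649]
tool_rot: [0.0, 1.0, -0.0, 0.0]
contact_force: [1.0, -2.0, -1.1]
gripper_width: 0.0
```

Call:
servo_tool(plan=[-0.07, 0.08, 0, 0, 0, 0, 0, -0.07, 0.07, 0, 0, 0, 0, 0])

```text
time_s: 11.25
eef_pos: [0.5287, 0.1777, 0.0648]
tool_rot: [0.0, 1.0, 0.0, -0.0]
contact_force: [-0.1, -0.9, 0.7]
gripper_width: -0.0001
```

Run:
```python
from h import *
pegplan([9,6,3,0,-3,-6])
s=snap('top','t9.png')
a=s['pixels'][190:320,180:380,::-1]
cv2.imwrite('pics/t9c.png',cv2.resize(a,(800,520),interpolation=cv2.INTER_CUBIC))
snap('wrist','w9.png')
```

```text
[0.52874614 0.1777437  0.06478257] [-0.1 -0.9  0.7] 11.25
9 [0.5299 0.1798] [-0.02  0.03]
6 [0.5324 0.1817] [-0.04  0.03]
3 [0.5349 0.1834] [-0.04  0.03]
0 [0.5376 0.1849] [-0.04  0.03]
-3 [0.5403 0.1864] [-0.05  0.02]
-6 [0.5431 0.1877] [-0.05  0.02]
```

View pics/t9c.png

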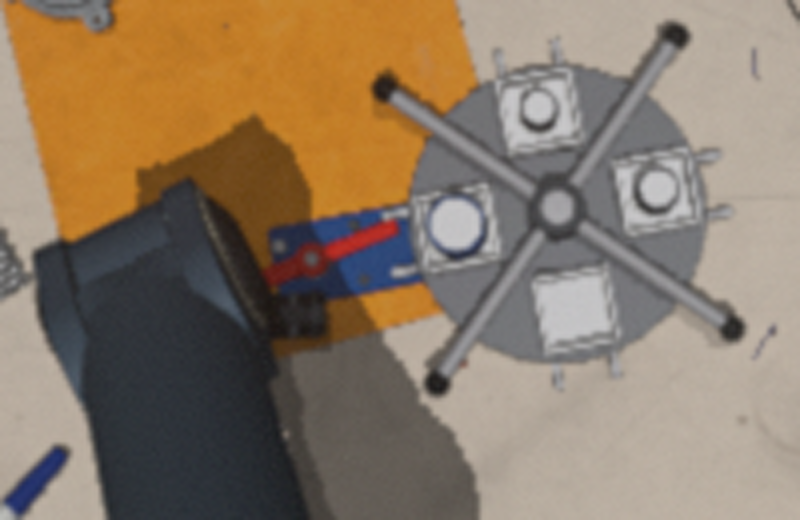

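View pics/w9.png

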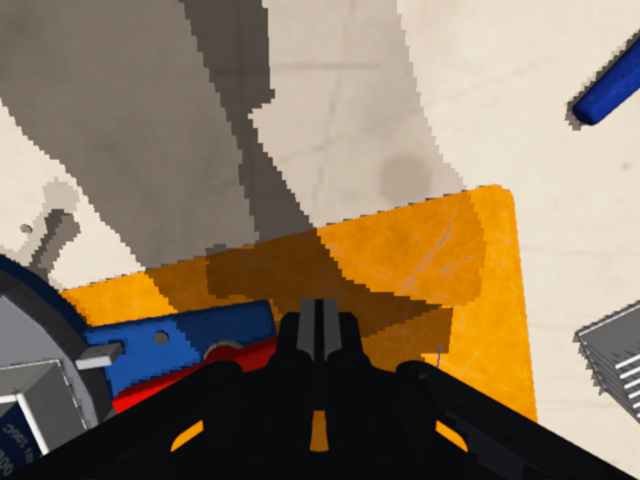

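Call:
servo_tool(plan=[-0.02, 0.03, 0, 0, 0, 0, 0, -0.04, 0.03, 0, 0, 0, 0, 0, -0.04, 0.03, 0, 0, 0, 0, 0])

```text
time_s: 11.72
eef_pos: [0.5347, 0.1828, 0.0648]
tool_rot: [0.0, 1.0, -0.0, -0.0]
contact_force: [-1.3, -0.7, -0.5]
gripper_width: -0.0002
```

Call:
servo_tool(plan=[-0.04, 0.03, 0, 0, 0, 0, 0, -0.04, 0.02, 0, 0, 0, 0, 0])

```text
time_s: 11.98
eef_pos: [0.5396, 0.1858, 0.0649]
tool_rot: [0.0, 1.0, -0.0, -0.0]
contact_force: [-3.7, -1.3, -0.4]
gripper_width: 0.0002
```

Run:
```python
from h import *
pegplan([-3,-6])
s=snap('top','t10.png')
a=s['pixels'][190:320,180:380,::-1]
cv2.imwrite('pics/t10c.png',cv2.resize(a,(800,520),interpolation=cv2.INTER_CUBIC))
```

```text
[0.53959577 0.18581507 0.06485595] [-3.7 -1.3 -0.4] 11.975
-3 [0.5403 0.1864] [-0.01  0.01]
-6 [0.5431 0.1877] [-0.05  0.02]
```

View pics/t10c.png

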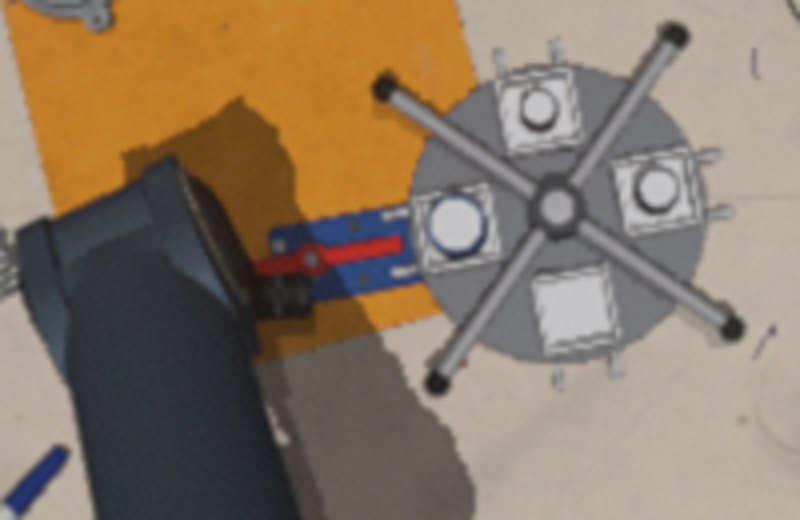

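Force is starting to rise (3.7 N); push a little more to be sure it is seated.

Call:
servo_tool(plan=[-0.03, 0.01, 0, 0, 0, 0, 0, -0.02, 0, 0, 0, 0, 0, 0])

```text
time_s: 12.28
eef_pos: [0.5399, 0.1859, 0.0646]
tool_rot: [0.0, 1.0, -0.001, -0.003]
contact_force: [-8.7, -0.9, 7.4]
gripper_width: 0.0
```

Call:
servo_tool(plan=[0.2, -0.05, 0, 0, 0, 0, 0, 0.3, -0.05, 0, 0, 0, 0, 0, 0, 0, -0.6, 0, 0, 0, 0, 0, 0, -0.8, 0, 0, 0, 0, 0, 0, -0.8, 0, 0, 0, 0])

```text
time_s: 12.9
eef_pos: [0.5127, 0.1804, 0.1985]
tool_rot: [0.0, 1.0, 0.0, 0.001]
contact_force: [1.2, 0.8, -0.3]
gripper_width: 0.0001
```

Call:
servo_tool(plan=[0, 0.8, 0, 0, 0, 0, 0, 0, 0.8, 0, 0, 0, 0, 0, 0, 0.8, 0, 0, 0, 0, 0, 0, 0.8, 0, 0, 0, 0, 0, 0, 0, 0, 0, 0, 0, 0])

```text
time_s: 13.52
eef_pos: [0.5109, 0.3778, 0.1969]
tool_rot: [-0.003, 1.0, 0.002, 0.0]
contact_force: [-0.4, -1.0, -0.2]
gripper_width: 0.0
```

Run:
```python
from h import *
pegplan([0])
s=snap('top','t11.png')
a=s['pixels'][190:320,200:400,::-1]
cv2.imwrite('pics/t11c.png',cv2.resize(a,(800,520),interpolation=cv2.INTER_CUBIC))
for r in ctrl.spot_point(s,'latch_peg')[:2]: print(r['conf'],r['xy'],atz(s,r['xy'],.057))
```

```text
[0.51092224 0.37776428 0.19692416] [-0.4 -1.  -0.2] 13.525
0 [0.5376 0.1849] [-0.44 -3.21]
0.57 [233.3, 257.5] [0.55724378 0.18765836 0.057     ]
```

View pics/t11c.png

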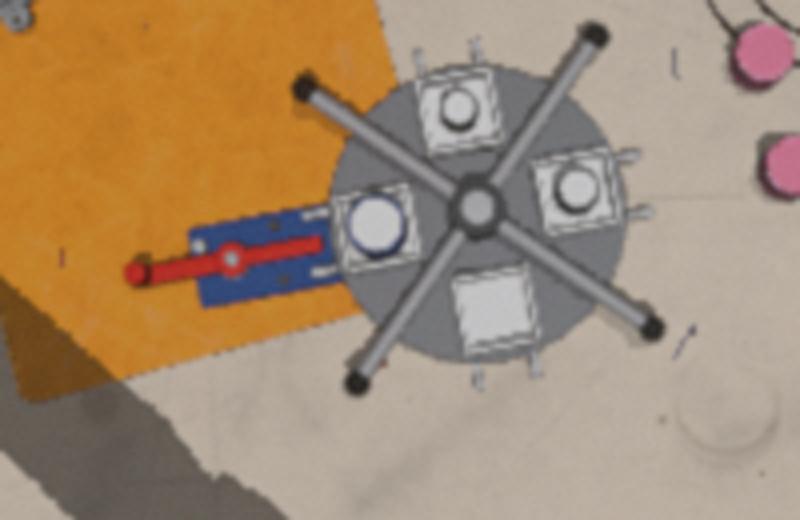

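Call:
servo_tool(plan=[-0.7, -0.4, -0.3, 0, 0, 0, 0, -0.7, -0.4, 0, 0, 0, 0, 0, -0.7, -0.4, 0, 0, 0, 0, 0, -0.7, -0.4, 0, 0, 0, 0, 0, 0, 0, 0, 0, 0, 0, 0])

```text
time_s: 14.25
eef_pos: [0.6847, 0.2686, 0.2144]
tool_rot: [0.005, 1.0, -0.002, 0.001]
contact_force: [-0.3, -0.0, 0.2]
gripper_width: 0.0001
```

Run:
```python
from h import *
print(ctrl.get_state()['eef_pos'])
snap('wrist','w12.png')
```

```text
[0.68470222 0.26862264 0.21444276]
```

View pics/w12.png

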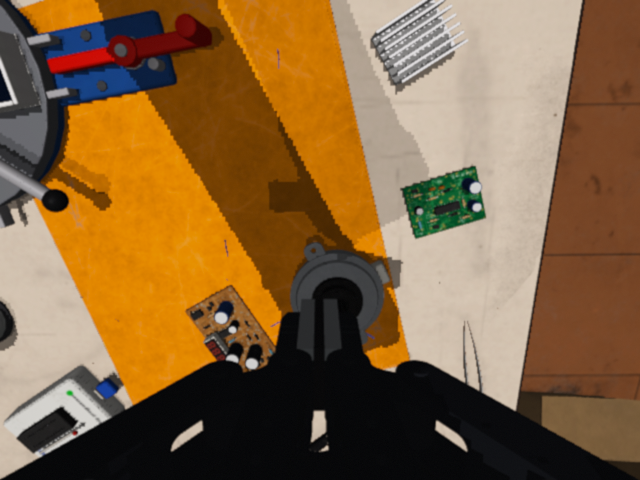

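Run:
```python
from h import *
s=ctrl.snapshot('wrist')
f=lambda c,z:atz(s,c,z)[:2]
a=f((124,48),.026);b=f((52,63),.024);d=a-b;print(a,np.degrees(np.arctan2(d[1],d[0])))
p=f((187,24),.057);d=p-a;print(p,np.degrees(np.arctan2(d[1],d[0])),np.hypot(*d))
print(ctrl.hand_in())
```

```text
[0.56340146 0.13979474] 99.55917973434184
[0.55478313 0.19326297] 99.15651992867697 0.05415835284848686
the job is handed in; nothing more can be done
None
```

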